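# Line up the twist-cap pots by height on the drinks trolley

### The job

Line up the four twist-cap ceramic pots on the four cork marks of the gold strip in order of height: the shortest on the mark next to the bottle clip, rising to the tallest at the far end, each standing upright in the middle of its mark. Set them down gently and leave the steel jigger where it stands, upright.

Things in the scene. Friction and masses are not known exactly. Their poses are not given: they have to be found in the camera images.
- potA: mustard yellow ceramic pot with a twist cap of the same glaze and a small gold dot on top, a loose upright cylinder: body 40 mm in diameter and 35 mm high, cap 32 mm in diameter above it, 48 mm high in all, 0.12 kg or somewhat more or less. Origin: centre of its underside; z up its axis
- potB: pink ceramic pot with a twist cap of the same glaze and a small gold dot on top, a loose upright cylinder: body 46 mm in diameter and 47 mm high, cap 38 mm in diameter above it, 60 mm high in all, 0.17 kg or somewhat more or less. Origin: centre of its underside; z up its axis
- potC: blue ceramic pot with a twist cap of the same glaze and a small gold dot on top, a loose upright cylinder: body 52 mm in diameter and 59 mm high, cap 44 mm in diameter above it, 72 mm high in all, 0.23 kg or somewhat more or less. Origin: centre of its underside; z up its axis
- potD: dark green ceramic pot with a twist cap of the same glaze and a small gold dot on top, a loose upright cylinder: body 58 mm in diameter and 71 mm high, cap 50 mm in diameter above it, 84 mm high in all, 0.30 kg or somewhat more or less. Origin: centre of its underside; z up its axis
- mark1: round flat cork mark, 68 mm in diameter, 3 mm thick, fixed on a 6 mm thick gold strip (85 x 540 mm, lying flat on the trolley top), so its top is 9 mm above the trolley top. The four marks lie in a straight row 95 mm apart in the order mark1 to mark4, along the strip's y. Origin: centre of its underside (3 mm below the surface a pot stands on); y along the row
- mark2: round flat cork mark, 68 mm in diameter, 3 mm thick, fixed on a 6 mm thick gold strip (85 x 540 mm, lying flat on the trolley top), so its top is 9 mm above the trolley top. The four marks lie in a straight row 95 mm apart in the order mark1 to mark4, along the strip's y. Origin: centre of its underside (3 mm below the surface a pot stands on); y along the row
- mark3: round flat cork mark, 68 mm in diameter, 3 mm thick, fixed on a 6 mm thick gold strip (85 x 540 mm, lying flat on the trolley top), so its top is 9 mm above the trolley top. The four marks lie in a straight row 95 mm apart in the order mark1 to mark4, along the strip's y. Origin: centre of its underside (3 mm below the surface a pot stands on); y along the row
- mark4: round flat cork mark, 68 mm in diameter, 3 mm thick, fixed on a 6 mm thick gold strip (85 x 540 mm, lying flat on the trolley top), so its top is 9 mm above the trolley top. The four marks lie in a straight row 95 mm apart in the order mark1 to mark4, along the strip's y. Origin: centre of its underside (3 mm below the surface a pot stands on); y along the row
- clip: small spring bottle clip: black base 50 x 44 mm, two steel jaws with red tips, 65 mm high over the trolley top; fixed on the gold strip 92 mm beyond one end mark (beyond mark1 on some starts, beyond mark4 on others; a small gold finial, 28 mm high, stands at the other end). Origin: centre of its underside, 6 mm above the trolley top
- jigger: steel double-cone measuring jigger, 44 mm in diameter at the rim, 75 mm high, loose, to be left alone. Origin: centre of its underside. An unlisted clear acrylic cup (44 mm in diameter, 65 mm high, gold rim, purple disc in its foot) also stands among the pots: pots, jigger and cup share one loose row nearer the robot than the gold strip, at least 90 mm apart centre to centre

How it is judged:
By the outcome, as a careful person would: the job done as asked, in the order asked, and still so for the second after the job is handed in, with the robot touching nothing.
It also fails if it takes over 112 s, if anything falls off the work surface, if the arm or the gripper's body presses on something with over 40 N, if the wrist force passes 120 N, or if a joint passes its speed limit or range.

### The arm

A 6-joint arm with a two-finger parallel gripper is mounted at the origin on the work surface. World frame = base frame: x ahead of the robot, y to its left, z up, the work surface at z = 0. Lengths are in m, angles in rad, forces in N, time in s.
With the tool pointing down it reaches from about 0.25 to 0.775 m from the base axis. Payload 4 kg.
Tool frame: the origin (TCP) lies on the centre line of the jaws, within the pads' length; the fingertips stand 8 mm ahead of it and the grasp point (between the pads) lies 11 mm behind it; y points along the fingers, x is the direction in which the jaws open and shut, and the axes are right-handed (so a half turn about y gives the same grasp; the last joint's range is limited). The gripper opens to 94 mm and grips with 3 to 60 N. Pads are 16 mm wide; open, the fingers measure 119 mm over their backs; the gripper's body (75 mm by 177 mm) begins 78 mm behind the grasp point.
Start: joints at [-1.366, 0.087, 1.371, -0, 1.684, -0.103], TCP at [0.167, -0.524, 0.214] pointing down, gripper open.
Joint ranges: [-3.1, 3.1], [-0.76, 2.03], [0.27, 2.55], [-1.08, 4.22], [0.17, 2.65], [-2.57, 2.57]. Speed limits (rad/s): [2.79, 2.79, 3.14, 3.14, 3.14, 3.14].

### API

Orientations are given as [roll, pitch, yaw] about the fixed x, y, z axes, in that order (R = Rz(yaw) Ry(pitch) Rx(roll)).
In Python, from bench import robot gives the robot as it stands.
- The arm moves only by the tool step_arm, never from a script. Its argument "commands" is a list of rows, each an object with "xyz": the shift along the world's x, y, z in m, a list of three; "twist": the turn, a rotation vector about the world's x, y, z in degrees, a list of three. In form: [{"xyz": [tx, ty, tz], "twist": [ax, ay, az]}, ...]. A call has 1 to 12 rows; each row is the pose to reach, as a shift and turn from the pose commanded when the call began; what a row does not reach only later rows make up. A row lasts 1/12 s, in which the tool goes at most 41.7 mm and 7.16 degrees, less where a joint would pass 70% of its speed; a pose out of reach is approached as far as the arm can. A call with a gripper value outside its range is refused whole. "fingers" is the closure in counts, from 0 (fully open) to 255 (shut), set as the call begins (left out, the last holds). The fingers move at their own pace and stop on an object; the grip force is fixed at half the most. Time passes only in rows, so rows that repeat a pose let the fingers close. It gives the time, the measured TCP pose, the force and the opening at its end, in the units of the state.
- robot.get_obs(): the state, without advancing time (a new reading comes with each control period).
- robot.snapshot(name): name is "side" or "top" or "wrist"; returns (picture, depth): 480x640x3 uint8, red, green, blue; 480x640 float32, m along the optical axis (not along the pixel's ray), 0 where there is no reading.
- robot.camera_info(name): a dict with "fx", "fy", "cx", "cy" (pixels), "R" (3x3) and "t" (3): a world point X has camera coordinates R X + t. Camera axes: x right, y down, z forward; pixel columns grow to the right and rows downward; lengths in m; the calibration is good to about 2 mm. A picture is of the moment at which its call begins: read the wrist's pose just before it. camera_info takes no time and is no camera call; for the wrist camera it gives the pose at the moment of the call.
- robot.close_job(): hands the job in, once; it reports no verdict.
The state is a dict: "time": time; "joint_positions": joint angles; "qvel": joint speeds; "joint_torque": joint torques, N m; "tool_pos": TCP position; "ee_rot": TCP orientation; "wrist_force": force on the tool from outside, world axes, zero at the start; "wrist_torque": the same for the moment, N m; "width": finger opening in m.
Only numpy, scipy, OpenCV 4.12 (cv2) and the standard library are available. Lean on these libraries where they do the work, as an engineer would, in place of code of your own. Each camera call takes 0.05 s, during which the arm holds its last target.

## Working session

There is one attempt and no reset: what is moved stays moved. The work goes in short steps, Python scripts to look and compute and a tool call to move; the robot and the scene stay as the last step left them, time stands still between calls to the robot, and variables do not carry over. Pictures are saved under pics/ and viewed, and the job is handed in when it is done.

Besides the shell and the picture viewer there is one more tool, called after "Call:" by a JSON object that holds its "op" and its "data", one argument or row to a line. step_arm: Moves the arm, as the interface text tells. Its arguments: {"type":"object","properties":{"commands":{"type":"array"},"fingers":{"type":"number"}},"required":["commands"]}

```bash
mkdir -p pics; cat > h.py <<'E'
from bench import robot
import numpy as np, cv2
def save(n,f):
    p,d=robot.snapshot(n); cv2.imwrite('pics/'+f+'.png',p[:,:,::-1]); np.savez('pics/'+f+'.npz',p=p,d=d,**{k:np.array(v) for k,v in robot.camera_info(n).items()}); return p,d
def ray(f,u,v,z):
    c=np.load('pics/'+f+'.npz'); R=c['R'];t=c['t']
    r=R.T@np.array([(u-c['cx'])/c['fx'],(v-c['cy'])/c['fy'],1]); o=-R.T@t
    return o+r*(z-o[2])/r[2]
E
python3 - <<'E'
from h import *
o=robot.get_obs(); print(o['tool_pos'],o['ee_rot'],o['width'],o['time'])
save('top','top1');save('side','side1')
for n in('top','side'):
    c=robot.camera_info(n);print(n,c['fx'],-np.array(c['R']).T@np.array(c['t']))
E
```

```text
[ 0.16650374 -0.52362818  0.21228321] [-1.57059424  0.00225035 -1.26299184] 0.0939806282202667 0.0
top 597.540452275827 [0.36382737 0.0221778  1.18704191]
side 579.2251802514232 [ 0.37240195 -0.5689354   0.74807615]
```

View pics/top1.png

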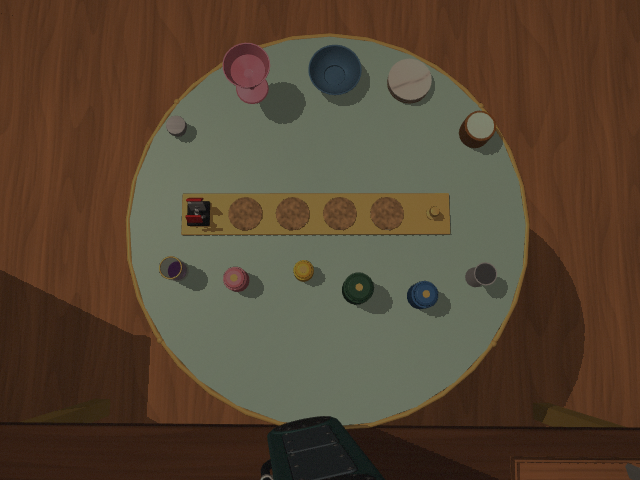

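View pics/side1.png

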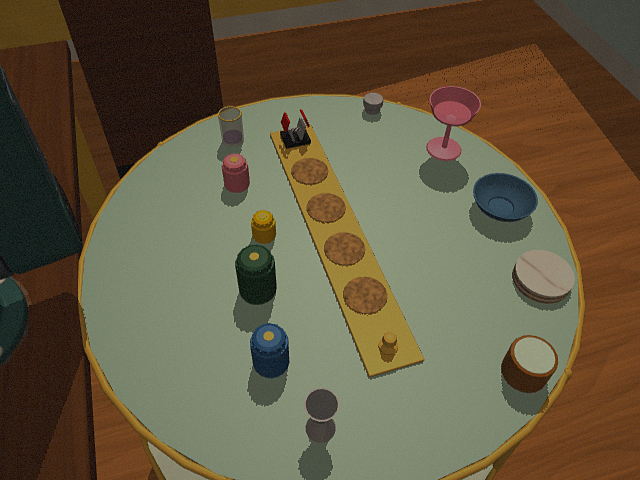

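The top view shows the clip at the left end (198,212). The marks lie at about (246,213), (293,213), (340,213) and (387,213). The pots are pink (235,278), yellow (303,270), green (358,288) and blue (423,294), with the jigger at (482,273) and the cup at (172,268). Next I'll measure these positions.

```bash
cat > meas.py <<'E'
from h import *
H={'A':.048,'B':.060,'C':.072,'D':.084}
def blobs(f,lo,hi,amin,amax,roi=None):
    p=np.load('pics/'+f+'.npz')['p']; h=cv2.cvtColor(p,cv2.COLOR_RGB2HSV); m=cv2.inRange(h,lo,hi)
    n,l,s,c=cv2.connectedComponentsWithStats(m)
    return [(round(c[i][0],1),round(c[i][1],1),s[i][4],tuple(s[i][2:4])) for i in range(1,n) if amin<=s[i][4]<=amax]
E
python3 - <<'E'
from meas import *
p=np.load('pics/top1.npz'); im=p['p'];d=p['d']
h=cv2.cvtColor(im,cv2.COLOR_RGB2HSV)
for u,v in [(246,213),(293,200),(303,270),(307,263),(359,287),(426,294),(234,278),(230,285),(270,213),(300,330)]: print(u,v,h[v,u],im[v,u],d[v,u])
print('cam z',1.187-d[330,300])
cv2.imwrite('pics/z.png',cv2.resize(im[180:320,150:510,::-1],None,fx=2.2,fy=2.2,interpolation=cv2.INTER_CUBIC))
print([b for b in blobs('top1',(17,110,60),(35,255,255),8,60)])
print([b for b in blobs('side1',(17,110,60),(35,255,255),8,300)])
E
```

```text
246 213 [ 15 140  89] [89 65 40] 1.1957885
293 200 [ 14 144 103] [103  73  45] 1.1993132
303 270 [ 20 146 126] [126 101  54] 1.141602
307 263 [ 18 191 124] [124  88  31] 1.1467931
359 287 [ 20 152 126] [126 100  51] 1.1012756
426 294 [ 19 148 126] [126 100  53] 1.1116273
234 278 [ 20 142 126] [126 103  56] 1.1279474
230 285 [  0 117 124] [124  67  67] 1.1246427
270 213 [ 21 143 125] [125 104  55] 1.1989514
300 330 [ 43  40 114] [106 114  96] 1.1693418
cam z 0.017658234
[(np.float64(233.1), np.float64(277.3), np.int32(37), (np.int32(7), np.int32(7))), (np.float64(358.8), np.float64(286.7), np.int32(48), (np.int32(8), np.int32(8))), (np.float64(425.9), np.float64(293.7), np.int32(39), (np.int32(7), np.int32(7)))]
[(np.float64(408.2), np.float64(106.6), np.int32(124), (np.int32(51), np.int32(17))), (np.float64(233.4), np.float64(159.0), np.int32(33), (np.int32(8), np.int32(5))), (np.float64(253.7), np.float64(255.9), np.int32(64), (np.int32(10), np.int32(9))), (np.float64(268.2), np.float64(335.8), np.int32(71), (np.int32(10), np.int32(9)))]
```

View pics/z.png

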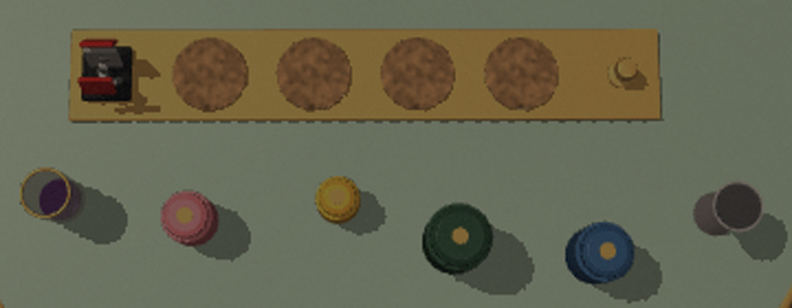

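```bash
python3 - <<'E'
from meas import *
p=np.load('pics/top1.npz'); im=p['p'];d=p['d'];R=p['R'];t=p['t']
print(R.round(3))
def P(u,v):
    z=d[v,u]; return R.T@(np.array([(u-p['cx'])/p['fx']*z,(v-p['cy'])/p['fy']*z,z])-t)
for u,v in [(246,213),(270,213),(220,230),(300,330),(320,350),(303,270),(359,287),(426,294),(234,278),(480,273)]: print(u,v,P(u,v).round(4))
# marks by hue mask
h=cv2.cvtColor(im,cv2.COLOR_RGB2HSV)
m=((h[:,:,0]<18)&(h[:,:,1]>90)).astype(np.uint8); m[:192]=0;m[236:]=0;m[:,:225]=0;m[:,410:]=0
m=cv2.morphologyEx(m,cv2.MORPH_OPEN,np.ones((5,5))); m=cv2.morphologyEx(m,cv2.MORPH_CLOSE,np.ones((7,7)))
cs,_=cv2.findContours(m,cv2.RETR_EXTERNAL,cv2.CHAIN_APPROX_NONE)
for c in cs:
    if len(c)>50:
        (u,v),ax,a=cv2.fitEllipse(c); print('mark',u,v,ax,ray('top1',u,v,.009))
# strip
m=((h[:,:,0]<26)&(h[:,:,1]>90)).astype(np.uint8); m[:185]=0;m[240:]=0;m[:,:160]=0;m[:,470:]=0
r=cv2.minAreaRect(np.argwhere(m)[:,::-1].astype(np.float32)); print('strip',r,[ray('top1',*q,.006).round(4) for q in cv2.boxPoints(r)])
for n,u,v,z in [('B',233.1,277.3,.06),('D',358.8,286.7,.084),('C',425.9,293.7,.072)]: print(n,'top',ray('top1',u,v,z))
for n,u,v,z in [('B',233.4,159,.06),('D',253.7,255.9,.084),('C',268.2,335.8,.072)]: print(n,'side',ray('side1',u,v,z))
for f,roi in (('top1',(255,285,290,318)),('side1',(200,245,245,280))):
    q=np.load('pics/'+f+'.npz')['p'][roi[0]:roi[1],roi[2]:roi[3]]
    hh=cv2.cvtColor(q,cv2.COLOR_RGB2HSV); print(f); print(hh[:,:,1][::2 if f=='side1' else 1,::2 if f=='side1' else 1])
E
```

```text
[[ 0.009 -1.     0.013]
 [-0.988 -0.011 -0.152]
 [ 0.152 -0.011 -0.988]]
246 213 [0.5945 0.164  0.0109]
270 213 [0.5955 0.1163 0.0084]
220 230 [0.5603 0.2156 0.0055]
300 330 [0.364  0.0528 0.0036]
320 350 [ 0.3256  0.0132 -0.0032]
303 270 [0.4773 0.0475 0.0491]
359 287 [ 0.4433 -0.0569  0.0859]
426 294 [ 0.4323 -0.1824  0.0752]
234 278 [0.4599 0.1773 0.0588]
480 273 [ 0.4725 -0.2843  0.0756]
mark 292.219482421875 213.3646240234375 (31.740947723388672, 32.77585220336914) [0.5951557  0.07166891 0.009     ]
mark 245.01925659179688 213.51416015625 (31.89063262939453, 33.048614501953125) [0.59376644 0.166197   0.009     ]
mark 386.7980651855469 213.2407684326172 (32.087066650390625, 33.07793426513672) [ 0.59758856 -0.11835796  0.009     ]
mark 339.5646057128906 213.24026489257812 (32.054527282714844, 33.1035270690918) [ 0.59649981 -0.0233552   0.009     ]
strip ((315.5, 213.5), (269.0, 41.0), 0.0) [array([0.5513, 0.2929, 0.006 ]), array([0.635 , 0.2967, 0.006 ]), array([ 0.6415, -0.2474,  0.006 ]), array([ 0.5572, -0.2455,  0.006 ])]
B top [0.46110115 0.17887519 0.06      ]
D top [ 0.4439
[... 4753 characters left out ...]
225 230 230 212  47  38]
 [ 44  48  40  86 232 232 234 226 226 232 218 233 234 224 226 175  47  49]
 [ 47  46  47  49 236 224 227 232 232 233 232 226 225 216 226 255  50  44]
 [ 44  47  40  41 208 224 207 227 222 226 226 225 227 224 228 252  39  49]
 [ 45  46  43  37 225 226 227 227 229 228 227 212 225 223 226 255  44  46]
 [ 44  43  49  35 237 221 226 225 228 227 220 226 225 225 229 137  45  46]
 [ 47  45  50  36 147 235 227 227 213 204 225 226 225 222 255  31  44  45]
 [ 40  44  44  48  46 231 234 231 228 217 226 227 229 246  41  46  41  44]
 [ 49  50  49  50  50  39 114 220 244 241 241 212 176  41  42  48  51  45]
 [ 44  44  32  36  37  41  39  27  30  39  42  40  50  42  57  50  42  47]]
```

```bash
python3 - <<'E'
from meas import *
print('A',ray('top1',303.4,269.2,.048),ray('side1',262.0,216.2,.048))
p=np.load('pics/side1.npz')['p']; h=cv2.cvtColor(p,cv2.COLOR_RGB2HSV)
for (u,v) in [(309,171),(326,208),(344,248),(365,295)]:
    print(h[v,u],h[v,u-25])
    r=np.zeros(h.shape[:2],np.uint8); cv2.circle(r,(u,v),26,1,-1)
    m=((h[:,:,0]<17)&(h[:,:,1]>80)).astype(np.uint8)*r
    m=cv2.morphologyEx(m,cv2.MORPH_OPEN,np.ones((3,3))); m=cv2.morphologyEx(m,cv2.MORPH_CLOSE,np.ones((7,7)))
    cs,_=cv2.findContours(m,cv2.RETR_EXTERNAL,cv2.CHAIN_APPROX_NONE); c=max(cs,key=len)
    (a,b),ax,_=cv2.fitEllipse(c); print(a,b,ax,ray('side1',a,b,.009))
for i in range(2):
  o=robot.get_obs(); print(o['tool_pos'],o['ee_rot'],o['wrist_force'],o['time'])
E
```

```text
A [0.47900227 0.04682729 0.048     ] [0.47820925 0.04729487 0.048     ]
[ 13 145 102] [75 48 74]
309.4244689941406 170.5233612060547 (24.37775993347168, 34.56194305419922) [0.59335071 0.16581325 0.009     ]
[ 16 173 109] [ 19 208 157]
325.701171875 207.36618041992188 (27.713762283325195, 36.34186553955078) [0.59435035 0.07050388 0.009     ]
[ 16 170 102] [ 23 151 159]
343.9696350097656 248.5696563720703 (30.912118911743164, 40.1646842956543) [ 0.5954485  -0.02449723  0.009     ]
[ 15 155 105] [ 23 159 160]
365.164794921875 294.88580322265625 (35.201171875, 41.91291809082031) [ 0.59751035 -0.119314    0.009     ]
[ 0.16651739 -0.52367246  0.21243436] [-1.57061275  0.0020024  -1.26293014] [-0.15008507 -0.36416501  0.55831207] 0.1
[ 0.16651739 -0.52367246  0.21243436] [-1.57061275  0.0020024  -1.26293014] [-0.15008507 -0.36416501  0.55831207] 0.1
```

Call:
{"op": "step_arm", "data": {
  "commands": [
    {"xyz": [0.02, 0.026, 0], "twist": [0, 0, 5]},
    {"xyz": [0.044, 0.056, 0], "twist": [0, 0, 11]},
    {"xyz": [0.068, 0.088, 0], "twist": [0, 0, 17]},
    {"xyz": [0.092, 0.118, 0], "twist": [0, 0, 24]},
    {"xyz": [0.116, 0.149, 0], "twist": [0, 0, 31]},
    {"xyz": [0.141, 0.181, 0], "twist": [0, 0, 38]},
    {"xyz": [0.166, 0.213, 0], "twist": [0, 0, 45]},
    {"xyz": [0.191, 0.245, 0], "twist": [0, 0, 52]},
    {"xyz": [0.216, 0.277, 0], "twist": [0, 0, 59]},
    {"xyz": [0.24, 0.307, 0], "twist": [0, 0, 66]},
    {"xyz": [0.256, 0.328, 0], "twist": [0, 0, 71]},
    {"xyz": [0.2665, 0.3415, 0], "twist": [0, 0, 72.4]}
  ],
  "fingers": 0
}}

```text
time: 1.1
tool_pos: [0.4342, -0.1799, 0.213]
ee_rot: [-1.57, 0.0, 0.007]
wrist_force: [-0.6, 0.0, -0.6]
width: 0.0939
```

Call:
{"op": "step_arm", "data": {
  "commands": [
    {"xyz": [0, 0, 0], "twist": [0, 0, 0]},
    {"xyz": [0, 0, 0], "twist": [0, 0, 0]},
    {"xyz": [0, 0, 0], "twist": [0, 0, 0]},
    {"xyz": [0, 0, 0], "twist": [0, 0, 0]}
  ]
}}

```text
time: 1.43
tool_pos: [0.4325, -0.1836, 0.2133]
ee_rot: [-1.571, 0.001, -0.001]
wrist_force: [-0.1, 0.2, -0.1]
width: 0.094
```

Call:
{"op": "step_arm", "data": {
  "commands": [
    {"xyz": [0.0005, 0.0014, -0.015], "twist": [0, 0, 0]},
    {"xyz": [0.0005, 0.0014, -0.035], "twist": [0, 0, 0]},
    {"xyz": [0.0005, 0.0014, -0.055], "twist": [0, 0, 0]},
    {"xyz": [0.0005, 0.0014, -0.075], "twist": [0, 0, 0]},
    {"xyz": [0.0005, 0.0014, -0.095], "twist": [0, 0, 0]},
    {"xyz": [0.0005, 0.0014, -0.115], "twist": [0, 0, 0]},
    {"xyz": [0.0005, 0.0014, -0.135], "twist": [0, 0, 0]},
    {"xyz": [0.0005, 0.0014, -0.155], "twist": [0, 0, 0]},
    {"xyz": [0.0005, 0.0014, -0.17], "twist": [0, 0, 0]},
    {"xyz": [0.0005, 0.0014, -0.181], "twist": [0, 0, 0]},
    {"xyz": [0.0005, 0.0014, -0.188], "twist": [0, 0, 0]},
    {"xyz": [0.0005, 0.0014, -0.188], "twist": [0, 0, 0]}
  ]
}}

```text
time: 2.43
tool_pos: [0.4324, -0.1814, 0.0241]
ee_rot: [-1.569, 0.002, -0.001]
wrist_force: [-0.5, 0.6, -0.3]
width: 0.0939
```

Call:
{"op": "step_arm", "data": {
  "commands": [
    {"xyz": [0, 0, 0], "twist": [0, 0, 0]},
    {"xyz": [0, 0, 0], "twist": [0, 0, 0]},
    {"xyz": [0, 0, 0], "twist": [0, 0, 0]},
    {"xyz": [0, 0, 0], "twist": [0, 0, 0]},
    {"xyz": [0, 0, 0], "twist": [0, 0, 0]},
    {"xyz": [0, 0, 0], "twist": [0, 0, 0]},
    {"xyz": [0, 0, 0], "twist": [0, 0, 0]},
    {"xyz": [0, 0, 0], "twist": [0, 0, 0]},
    {"xyz": [0, 0, 0], "twist": [0, 0, 0]},
    {"xyz": [0, 0, 0], "twist": [0, 0, 0]}
  ],
  "fingers": 255
}}

```text
time: 3.27
tool_pos: [0.4336, -0.1813, 0.0257]
ee_rot: [-1.571, -0.0, 0.001]
wrist_force: [-1.4, 0.8, 2.2]
width: 0.0516
```

Call:
{"op": "step_arm", "data": {
  "commands": [
    {"xyz": [0, 0, 0.004], "twist": [0, 0, 0]},
    {"xyz": [0, 0, 0.012], "twist": [0, 0, 0]},
    {"xyz": [0, 0, 0.024], "twist": [0, 0, 0]},
    {"xyz": [0, 0, 0.038], "twist": [0, 0, 0]},
    {"xyz": [0, 0, 0.052], "twist": [0, 0, 0]},
    {"xyz": [0, 0, 0.066], "twist": [0, 0, 0]},
    {"xyz": [0, 0, 0.079], "twist": [0, 0, 0]},
    {"xyz": [0, 0, 0.09], "twist": [0, 0, 0]},
    {"xyz": [0, 0, 0.097], "twist": [0, 0, 0]},
    {"xyz": [0, 0, 0.1], "twist": [0, 0, 0]},
    {"xyz": [0, 0, 0.1], "twist": [0, 0, 0]}
  ]
}}

```text
time: 4.18
tool_pos: [0.4339, -0.1815, 0.1262]
ee_rot: [-1.571, -0.001, 0.001]
wrist_force: [0.0, 0.5, -1.4]
width: 0.0515
```

Call:
{"op": "step_arm", "data": {
  "commands": [
    {"xyz": [0.005, 0.005, 0], "twist": [0, 0, 0]},
    {"xyz": [0.015, 0.015, 0], "twist": [0, 0, 0]},
    {"xyz": [0.031, 0.03, 0], "twist": [0, 0, 0]},
    {"xyz": [0.05, 0.049, 0], "twist": [0, 0, 0]},
    {"xyz": [0.07, 0.068, 0], "twist": [0, 0, 0]},
    {"xyz": [0.09, 0.088, 0], "twist": [0, 0, 0]},
    {"xyz": [0.11, 0.107, 0], "twist": [0, 0, 0]},
    {"xyz": [0.129, 0.126, 0], "twist": [0, 0, 0]},
    {"xyz": [0.145, 0.141, 0], "twist": [0, 0, 0]},
    {"xyz": [0.157, 0.153, 0], "twist": [0, 0, 0]},
    {"xyz": [0.1625, 0.158, 0], "twist": [0, 0, 0]},
    {"xyz": [0.1625, 0.158, 0], "twist": [0, 0, 0]}
  ]
}}

```text
time: 5.18
tool_pos: [0.5964, -0.0217, 0.1239]
ee_rot: [-1.57, 0.002, 0.003]
wrist_force: [-0.1, 0.4, -1.5]
width: 0.0512
```

Call:
{"op": "step_arm", "data": {
  "commands": [
    {"xyz": [0, 0, 0], "twist": [0, 0, 0]},
    {"xyz": [0, 0, 0], "twist": [0, 0, 0]},
    {"xyz": [0, 0, 0], "twist": [0, 0, 0]}
  ]
}}

```text
time: 5.43
tool_pos: [0.5954, -0.0241, 0.1254]
ee_rot: [-1.571, 0.001, -0.001]
wrist_force: [-1.1, -0.1, -2.1]
width: 0.0514
```

Call:
{"op": "step_arm", "data": {
  "commands": [
    {"xyz": [0.0005, 0.001, -0.004], "twist": [0, 0, 0]},
    {"xyz": [0.0005, 0.001, -0.012], "twist": [0, 0, 0]},
    {"xyz": [0.0005, 0.001, -0.024], "twist": [0, 0, 0]},
    {"xyz": [0.0005, 0.001, -0.038], "twist": [0, 0, 0]},
    {"xyz": [0.0005, 0.001, -0.052], "twist": [0, 0, 0]},
    {"xyz": [0.0005, 0.001, -0.065], "twist": [0, 0, 0]},
    {"xyz": [0.0005, 0.001, -0.076], "twist": [0, 0, 0]},
    {"xyz": [0.0005, 0.001, -0.083], "twist": [0, 0, 0]},
    {"xyz": [0.0005, 0.001, -0.086], "twist": [0, 0, 0]},
    {"xyz": [0.0005, 0.001, -0.0875], "twist": [0, 0, 0]},
    {"xyz": [0.0005, 0.001, -0.088], "twist": [0, 0, 0]},
    {"xyz": [0.0005, 0.001, -0.088], "twist": [0, 0, 0]}
  ]
}}

```text
time: 6.43
tool_pos: [0.5972, -0.0223, 0.0382]
ee_rot: [-1.571, -0.002, 0.001]
wrist_force: [1.0, 0.0, -2.2]
width: 0.0519
```

Call:
{"op": "step_arm", "data": {
  "commands": [
    {"xyz": [0, 0, -0.0005], "twist": [0, 0, 0]},
    {"xyz": [0, 0, -0.001], "twist": [0, 0, 0]},
    {"xyz": [0, 0, -0.0015], "twist": [0, 0, 0]},
    {"xyz": [0, 0, -0.002], "twist": [0, 0, 0]},
    {"xyz": [0, 0, -0.002], "twist": [0, 0, 0]}
  ]
}}

```text
time: 6.85
tool_pos: [0.5966, -0.0223, 0.0355]
ee_rot: [-1.571, -0.0, 0.001]
wrist_force: [-0.1, -0.8, -1.8]
width: 0.0514
```

Call:
{"op": "step_arm", "data": {
  "commands": [
    {"xyz": [0, 0, -0.0003], "twist": [0, 0, 0]},
    {"xyz": [0, 0, -0.0006], "twist": [0, 0, 0]},
    {"xyz": [0, 0, -0.0009], "twist": [0, 0, 0]},
    {"xyz": [0, 0, -0.001], "twist": [0, 0, 0]},
    {"xyz": [0, 0, -0.001], "twist": [0, 0, 0]}
  ]
}}

```text
time: 7.27
tool_pos: [0.5967, -0.0223, 0.0348]
ee_rot: [-1.571, -0.0, 0.001]
wrist_force: [-0.6, 0.3, 0.4]
width: 0.0514
```

Call:
{"op": "step_arm", "data": {
  "commands": [
    {"xyz": [0, 0, -0.0003], "twist": [0, 0, 0]},
    {"xyz": [0, 0, -0.0003], "twist": [0, 0, 0]}
  ]
}}

```text
time: 7.43
tool_pos: [0.5967, -0.0223, 0.0348]
ee_rot: [-1.571, -0.0, 0.001]
wrist_force: [-2.2, 0.3, 2.1]
width: 0.0513
```

Call:
{"op": "step_arm", "data": {
  "commands": [
    {"xyz": [0, 0, 0], "twist": [0, 0, 0]},
    {"xyz": [0, 0, 0], "twist": [0, 0, 0]},
    {"xyz": [0, 0, 0], "twist": [0, 0, 0]},
    {"xyz": [0, 0, 0], "twist": [0, 0, 0]},
    {"xyz": [0, 0, 0], "twist": [0, 0, 0]},
    {"xyz": [0, 0, 0], "twist": [0, 0, 0]},
    {"xyz": [0, 0, 0], "twist": [0, 0, 0]},
    {"xyz": [0, 0, 0], "twist": [0, 0, 0]}
  ],
  "fingers": 0
}}

```text
time: 8.1
tool_pos: [0.5966, -0.0223, 0.0342]
ee_rot: [-1.571, -0.0, 0.001]
wrist_force: [-0.6, -0.5, 0.2]
width: 0.0937
```

Call:
{"op": "step_arm", "data": {
  "commands": [
    {"xyz": [0, 0, 0.008], "twist": [0, 0, 0]},
    {"xyz": [0, 0, 0.02], "twist": [0, 0, 0]},
    {"xyz": [0, 0, 0.036], "twist": [0, 0, 0]},
    {"xyz": [0, 0, 0.053], "twist": [0, 0, 0]},
    {"xyz": [0, 0, 0.07], "twist": [0, 0, 0]},
    {"xyz": [0, 0, 0.085], "twist": [0, 0, 0]},
    {"xyz": [0, 0, 0.097], "twist": [0, 0, 0]},
    {"xyz": [0, 0, 0.105], "twist": [0, 0, 0]},
    {"xyz": [0, 0, 0.11], "twist": [0, 0, 0]},
    {"xyz": [0, 0, 0.11], "twist": [0, 0, 0]}
  ]
}}

```text
time: 8.93
tool_pos: [0.5973, -0.0223, 0.1458]
ee_rot: [-1.571, -0.003, 0.001]
wrist_force: [0.2, 1.1, 0.9]
width: 0.0942
```

Call:
{"op": "step_arm", "data": {
  "commands": [
    {"xyz": [-0.006, -0.001, 0], "twist": [0, 0, 0]},
    {"xyz": [-0.018, -0.004, 0], "twist": [0, 0, 0]},
    {"xyz": [-0.036, -0.008, 0], "twist": [0, 0, 0]},
    {"xyz": [-0.056, -0.012, 0], "twist": [0, 0, 0]},
    {"xyz": [-0.077, -0.017, 0], "twist": [0, 0, 0]},
    {"xyz": [-0.098, -0.022, 0], "twist": [0, 0, 0]},
    {"xyz": [-0.118, -0.026, 0], "twist": [0, 0, 0]},
    {"xyz": [-0.135, -0.03, 0], "twist": [0, 0, 0]},
    {"xyz": [-0.147, -0.033, 0], "twist": [0, 0, 0]},
    {"xyz": [-0.153, -0.034, 0], "twist": [0, 0, 0]},
    {"xyz": [-0.153, -0.034, 0], "twist": [0, 0, 0]},
    {"xyz": [-0.153, -0.034, 0], "twist": [0, 0, 0]}
  ]
}}

```text
time: 9.93
tool_pos: [0.4435, -0.0562, 0.1437]
ee_rot: [-1.57, 0.0, 0.0]
wrist_force: [0.1, -0.9, 0.4]
width: 0.0943
```

Call:
{"op": "step_arm", "data": {
  "commands": [
    {"xyz": [0, 0, 0], "twist": [0, 0, 0]},
    {"xyz": [0, 0, 0], "twist": [0, 0, 0]}
  ]
}}

```text
time: 10.1
tool_pos: [0.4441, -0.0561, 0.144]
ee_rot: [-1.571, 0.0, 0.001]
wrist_force: [-0.4, -0.1, -0.6]
width: 0.0937
```

Call:
{"op": "step_arm", "data": {
  "commands": [
    {"xyz": [0, 0, -0.005], "twist": [0, 0, 0]},
    {"xyz": [0, 0, -0.015], "twist": [0, 0, 0]},
    {"xyz": [0, 0, -0.03], "twist": [0, 0, 0]},
    {"xyz": [0, 0, -0.046], "twist": [0, 0, 0]},
    {"xyz": [0, 0, -0.062], "twist": [0, 0, 0]},
    {"xyz": [0, 0, -0.078], "twist": [0, 0, 0]},
    {"xyz": [0, 0, -0.093], "twist": [0, 0, 0]},
    {"xyz": [0, 0, -0.104], "twist": [0, 0, 0]},
    {"xyz": [0, 0, -0.111], "twist": [0, 0, 0]},
    {"xyz": [0, 0, -0.113], "twist": [0, 0, 0]},
    {"xyz": [0, 0, -0.113], "twist": [0, 0, 0]}
  ]
}}

```text
time: 11.02
tool_pos: [0.4433, -0.0561, 0.0306]
ee_rot: [-1.57, 0.001, 0.001]
wrist_force: [0.1, -0.0, 0.4]
width: 0.0941
```

Call:
{"op": "step_arm", "data": {
  "commands": [
    {"xyz": [0, 0, 0], "twist": [0, 0, 0]},
    {"xyz": [0, 0, 0], "twist": [0, 0, 0]},
    {"xyz": [0, 0, 0], "twist": [0, 0, 0]},
    {"xyz": [0, 0, 0], "twist": [0, 0, 0]},
    {"xyz": [0, 0, 0], "twist": [0, 0, 0]},
    {"xyz": [0, 0, 0], "twist": [0, 0, 0]},
    {"xyz": [0, 0, 0], "twist": [0, 0, 0]},
    {"xyz": [0, 0, 0], "twist": [0, 0, 0]},
    {"xyz": [0, 0, 0], "twist": [0, 0, 0]},
    {"xyz": [0, 0, 0], "twist": [0, 0, 0]}
  ],
  "fingers": 255
}}

```text
time: 11.85
tool_pos: [0.4437, -0.0563, 0.0315]
ee_rot: [-1.571, -0.0, 0.001]
wrist_force: [-1.7, -0.3, 3.3]
width: 0.0576
```

Call:
{"op": "step_arm", "data": {
  "commands": [
    {"xyz": [0, 0, 0.004], "twist": [0, 0, 0]},
    {"xyz": [0, 0, 0.012], "twist": [0, 0, 0]},
    {"xyz": [0, 0, 0.024], "twist": [0, 0, 0]},
    {"xyz": [0, 0, 0.038], "twist": [0, 0, 0]},
    {"xyz": [0, 0, 0.052], "twist": [0, 0, 0]},
    {"xyz": [0, 0, 0.066], "twist": [0, 0, 0]},
    {"xyz": [0, 0, 0.079], "twist": [0, 0, 0]},
    {"xyz": [0, 0, 0.09], "twist": [0, 0, 0]},
    {"xyz": [0, 0, 0.097], "twist": [0, 0, 0]},
    {"xyz": [0, 0, 0.1], "twist": [0, 0, 0]},
    {"xyz": [0, 0, 0.1], "twist": [0, 0, 0]}
  ]
}}

```text
time: 12.77
tool_pos: [0.4439, -0.0563, 0.1317]
ee_rot: [-1.571, -0.001, 0.001]
wrist_force: [0.2, -0.7, -3.8]
width: 0.058
```

Call:
{"op": "step_arm", "data": {
  "commands": [
    {"xyz": [0.005, -0.002, 0], "twist": [0, 0, 0]},
    {"xyz": [0.015, -0.006, 0], "twist": [0, 0, 0]},
    {"xyz": [0.031, -0.013, 0], "twist": [0, 0, 0]},
    {"xyz": [0.05, -0.02, 0], "twist": [0, 0, 0]},
    {"xyz": [0.07, -0.028, 0], "twist": [0, 0, 0]},
    {"xyz": [0.09, -0.036, 0], "twist": [0, 0, 0]},
    {"xyz": [0.109, -0.044, 0], "twist": [0, 0, 0]},
    {"xyz": [0.126, -0.051, 0], "twist": [0, 0, 0]},
    {"xyz": [0.141, -0.057, 0], "twist": [0, 0, 0]},
    {"xyz": [0.15, -0.061, 0], "twist": [0, 0, 0]},
    {"xyz": [0.1537, -0.0626, 0], "twist": [0, 0, 0]},
    {"xyz": [0.1537, -0.0626, 0], "twist": [0, 0, 0]}
  ]
}}

```text
time: 13.77
tool_pos: [0.5979, -0.1194, 0.1294]
ee_rot: [-1.57, 0.002, 0.0]
wrist_force: [-0.1, -0.6, -3.2]
width: 0.0578
```

Call:
{"op": "step_arm", "data": {
  "commands": [
    {"xyz": [0, 0, 0], "twist": [0, 0, 0]},
    {"xyz": [0, 0, 0], "twist": [0, 0, 0]},
    {"xyz": [0, 0, 0], "twist": [0, 0, 0]}
  ]
}}

```text
time: 14.02
tool_pos: [0.5968, -0.1186, 0.1312]
ee_rot: [-1.571, 0.0, 0.001]
wrist_force: [0.0, -0.3, -4.1]
width: 0.0576
```

Call:
{"op": "step_arm", "data": {
  "commands": [
    {"xyz": [0, 0, -0.004], "twist": [0, 0, 0]},
    {"xyz": [0, 0, -0.012], "twist": [0, 0, 0]},
    {"xyz": [0, 0, -0.024], "twist": [0, 0, 0]},
    {"xyz": [0, 0, -0.038], "twist": [0, 0, 0]},
    {"xyz": [0, 0, -0.052], "twist": [0, 0, 0]},
    {"xyz": [0, 0, -0.065], "twist": [0, 0, 0]},
    {"xyz": [0, 0, -0.076], "twist": [0, 0, 0]},
    {"xyz": [0, 0, -0.083], "twist": [0, 0, 0]},
    {"xyz": [0, 0, -0.086], "twist": [0, 0, 0]},
    {"xyz": [0, 0, -0.088], "twist": [0, 0, 0]},
    {"xyz": [0, 0, -0.088], "twist": [0, 0, 0]},
    {"xyz": [0, 0, -0.088], "twist": [0, 0, 0]}
  ]
}}

```text
time: 15.02
tool_pos: [0.5979, -0.119, 0.044]
ee_rot: [-1.571, -0.002, 0.001]
wrist_force: [0.3, -0.1, -3.6]
width: 0.058
```

Call:
{"op": "step_arm", "data": {
  "commands": [
    {"xyz": [0, 0, -0.0005], "twist": [0, 0, 0]},
    {"xyz": [0, 0, -0.001], "twist": [0, 0, 0]},
    {"xyz": [0, 0, -0.0015], "twist": [0, 0, 0]},
    {"xyz": [0, 0, -0.002], "twist": [0, 0, 0]},
    {"xyz": [0, 0, -0.0024], "twist": [0, 0, 0]},
    {"xyz": [0, 0, -0.0024], "twist": [0, 0, 0]},
    {"xyz": [0, 0, -0.0024], "twist": [0, 0, 0]}
  ]
}}

```text
time: 15.6
tool_pos: [0.5973, -0.1188, 0.0407]
ee_rot: [-1.571, 0.0, 0.001]
wrist_force: [-0.2, 0.9, -4.7]
width: 0.0579
```

Call:
{"op": "step_arm", "data": {
  "commands": [
    {"xyz": [0, 0, -0.0003], "twist": [0, 0, 0]},
    {"xyz": [0, 0, -0.0006], "twist": [0, 0, 0]},
    {"xyz": [0, 0, -0.0009], "twist": [0, 0, 0]},
    {"xyz": [0, 0, -0.0009], "twist": [0, 0, 0]}
  ]
}}

```text
time: 15.93
tool_pos: [0.5974, -0.1189, 0.0406]
ee_rot: [-1.571, -0.0, 0.001]
wrist_force: [-1.0, 0.4, 0.5]
width: 0.058
```

Contact: the vertical force has unloaded. I'll release, lift and move on to B.

Call:
{"op": "step_arm", "data": {
  "commands": [
    {"xyz": [0, 0, 0], "twist": [0, 0, 0]},
    {"xyz": [0, 0, 0], "twist": [0, 0, 0]},
    {"xyz": [0, 0, 0], "twist": [0, 0, 0]},
    {"xyz": [0, 0, 0], "twist": [0, 0, 0]},
    {"xyz": [0, 0, 0], "twist": [0, 0, 0]},
    {"xyz": [0, 0, 0], "twist": [0, 0, 0]},
    {"xyz": [0, 0, 0], "twist": [0, 0, 0]},
    {"xyz": [0, 0, 0], "twist": [0, 0, 0]}
  ],
  "fingers": 0
}}

```text
time: 16.6
tool_pos: [0.5973, -0.1189, 0.0399]
ee_rot: [-1.571, -0.0, 0.001]
wrist_force: [0.1, 0.7, 0.7]
width: 0.094
```

Call:
{"op": "step_arm", "data": {
  "commands": [
    {"xyz": [0, 0, 0.008], "twist": [0, 0, 0]},
    {"xyz": [0, 0, 0.02], "twist": [0, 0, 0]},
    {"xyz": [0, 0, 0.036], "twist": [0, 0, 0]},
    {"xyz": [0, 0, 0.053], "twist": [0, 0, 0]},
    {"xyz": [0, 0, 0.07], "twist": [0, 0, 0]},
    {"xyz": [0, 0, 0.085], "twist": [0, 0, 0]},
    {"xyz": [0, 0, 0.097], "twist": [0, 0, 0]},
    {"xyz": [0, 0, 0.105], "twist": [0, 0, 0]},
    {"xyz": [0, 0, 0.11], "twist": [0, 0, 0]},
    {"xyz": [0, 0, 0.11], "twist": [0, 0, 0]},
    {"xyz": [0, 0, 0.11], "twist": [0, 0, 0]}
  ]
}}

```text
time: 17.52
tool_pos: [0.5972, -0.1188, 0.1496]
ee_rot: [-1.571, 0.0, 0.001]
wrist_force: [-0.2, 0.6, -0.2]
width: 0.0939
```

Call:
{"op": "step_arm", "data": {
  "commands": [
    {"xyz": [-0.006, 0.013, 0], "twist": [0, 0, 0]},
    {"xyz": [-0.017, 0.037, 0], "twist": [0, 0, 0]},
    {"xyz": [-0.032, 0.07, 0], "twist": [0, 0, 0]},
    {"xyz": [-0.047, 0.102, 0], "twist": [0, 0, 0]},
    {"xyz": [-0.062, 0.135, 0], "twist": [0, 0, 0]},
    {"xyz": [-0.077, 0.168, 0], "twist": [0, 0, 0]},
    {"xyz": [-0.092, 0.2, 0], "twist": [0, 0, 0]},
    {"xyz": [-0.107, 0.233, 0], "twist": [0, 0, 0]},
    {"xyz": [-0.12, 0.262, 0], "twist": [0, 0, 0]},
    {"xyz": [-0.131, 0.285, 0], "twist": [0, 0, 0]},
    {"xyz": [-0.1365, 0.2975, 0], "twist": [0, 0, 0]},
    {"xyz": [-0.1365, 0.2975, 0], "twist": [0, 0, 0]}
  ]
}}

```text
time: 18.52
tool_pos: [0.4582, 0.1814, 0.1489]
ee_rot: [-1.57, 0.003, 0.005]
wrist_force: [0.2, -0.9, -0.2]
width: 0.0938
```

Call:
{"op": "step_arm", "data": {
  "commands": [
    {"xyz": [0, 0, 0], "twist": [0, 0, 0]},
    {"xyz": [0, 0, 0], "twist": [0, 0, 0]},
    {"xyz": [0, 0, 0], "twist": [0, 0, 0]}
  ]
}}

```text
time: 18.77
tool_pos: [0.461, 0.1777, 0.1495]
ee_rot: [-1.571, 0.001, -0.001]
wrist_force: [-0.6, 0.1, -0.2]
width: 0.0943
```

Call:
{"op": "step_arm", "data": {
  "commands": [
    {"xyz": [0, 0.001, -0.005], "twist": [0, 0, 0]},
    {"xyz": [0, 0.001, -0.015], "twist": [0, 0, 0]},
    {"xyz": [0, 0.001, -0.03], "twist": [0, 0, 0]},
    {"xyz": [0, 0.001, -0.048], "twist": [0, 0, 0]},
    {"xyz": [0, 0.001, -0.066], "twist": [0, 0, 0]},
    {"xyz": [0, 0.001, -0.084], "twist": [0, 0, 0]},
    {"xyz": [0, 0.001, -0.102], "twist": [0, 0, 0]},
    {"xyz": [0, 0.001, -0.117], "twist": [0, 0, 0]},
    {"xyz": [0, 0.001, -0.126], "twist": [0, 0, 0]},
    {"xyz": [0, 0.001, -0.1295], "twist": [0, 0, 0]},
    {"xyz": [0, 0.001, -0.1295], "twist": [0, 0, 0]}
  ]
}}

```text
time: 19.68
tool_pos: [0.4601, 0.1791, 0.0191]
ee_rot: [-1.571, 0.002, 0.0]
wrist_force: [-0.1, -0.0, 0.2]
width: 0.0938
```

Call:
{"op": "step_arm", "data": {
  "commands": [
    {"xyz": [0, 0, 0], "twist": [0, 0, 0]},
    {"xyz": [0, 0, 0], "twist": [0, 0, 0]},
    {"xyz": [0, 0, 0], "twist": [0, 0, 0]},
    {"xyz": [0, 0, 0], "twist": [0, 0, 0]},
    {"xyz": [0, 0, 0], "twist": [0, 0, 0]},
    {"xyz": [0, 0, 0], "twist": [0, 0, 0]},
    {"xyz": [0, 0, 0], "twist": [0, 0, 0]},
    {"xyz": [0, 0, 0], "twist": [0, 0, 0]},
    {"xyz": [0, 0, 0], "twist": [0, 0, 0]},
    {"xyz": [0, 0, 0], "twist": [0, 0, 0]},
    {"xyz": [0, 0, 0], "twist": [0, 0, 0]}
  ],
  "fingers": 255
}}

```text
time: 20.6
tool_pos: [0.4607, 0.1797, 0.0205]
ee_rot: [-1.571, 0.0, 0.001]
wrist_force: [-1.0, -0.5, 1.0]
width: 0.0453
```

Call:
{"op": "step_arm", "data": {
  "commands": [
    {"xyz": [0, 0, 0.004], "twist": [0, 0, 0]},
    {"xyz": [0, 0, 0.012], "twist": [0, 0, 0]},
    {"xyz": [0, 0, 0.024], "twist": [0, 0, 0]},
    {"xyz": [0, 0, 0.038], "twist": [0, 0, 0]},
    {"xyz": [0, 0, 0.052], "twist": [0, 0, 0]},
    {"xyz": [0, 0, 0.066], "twist": [0, 0, 0]},
    {"xyz": [0, 0, 0.079], "twist": [0, 0, 0]},
    {"xyz": [0, 0, 0.09], "twist": [0, 0, 0]},
    {"xyz": [0, 0, 0.097], "twist": [0, 0, 0]},
    {"xyz": [0, 0, 0.1], "twist": [0, 0, 0]},
    {"xyz": [0, 0, 0.1], "twist": [0, 0, 0]}
  ]
}}

```text
time: 21.52
tool_pos: [0.4612, 0.1797, 0.1211]
ee_rot: [-1.57, -0.001, 0.001]
wrist_force: [0.4, 0.2, -2.1]
width: 0.0453
```

Call:
{"op": "step_arm", "data": {
  "commands": [
    {"xyz": [0.005, -0.004, 0], "twist": [0, 0, 0]},
    {"xyz": [0.014, -0.011, 0], "twist": [0, 0, 0]},
    {"xyz": [0.028, -0.023, 0], "twist": [0, 0, 0]},
    {"xyz": [0.044, -0.036, 0], "twist": [0, 0, 0]},
    {"xyz": [0.061, -0.049, 0], "twist": [0, 0, 0]},
    {"xyz": [0.078, -0.063, 0], "twist": [0, 0, 0]},
    {"xyz": [0.094, -0.076, 0], "twist": [0, 0, 0]},
    {"xyz": [0.109, -0.088, 0], "twist": [0, 0, 0]},
    {"xyz": [0.122, -0.098, 0], "twist": [0, 0, 0]},
    {"xyz": [0.13, -0.105, 0], "twist": [0, 0, 0]},
    {"xyz": [0.134, -0.108, 0], "twist": [0, 0, 0]},
    {"xyz": [0.134, -0.108, 0], "twist": [0, 0, 0]}
  ]
}}

```text
time: 22.52
tool_pos: [0.5953, 0.0705, 0.1194]
ee_rot: [-1.571, 0.001, -0.001]
wrist_force: [0.4, 0.5, -2.3]
width: 0.0455
```

Call:
{"op": "step_arm", "data": {
  "commands": [
    {"xyz": [0, 0, 0], "twist": [0, 0, 0]},
    {"xyz": [0, 0, 0], "twist": [0, 0, 0]},
    {"xyz": [0, 0, 0], "twist": [0, 0, 0]}
  ]
}}

```text
time: 22.77
tool_pos: [0.5943, 0.0723, 0.1205]
ee_rot: [-1.571, 0.0, 0.002]
wrist_force: [0.4, -0.2, -2.1]
width: 0.0455
```

Call:
{"op": "step_arm", "data": {
  "commands": [
    {"xyz": [0, 0, -0.004], "twist": [0, 0, 0]},
    {"xyz": [0, 0, -0.012], "twist": [0, 0, 0]},
    {"xyz": [0, 0, -0.024], "twist": [0, 0, 0]},
    {"xyz": [0, 0, -0.038], "twist": [0, 0, 0]},
    {"xyz": [0, 0, -0.052], "twist": [0, 0, 0]},
    {"xyz": [0, 0, -0.065], "twist": [0, 0, 0]},
    {"xyz": [0, 0, -0.076], "twist": [0, 0, 0]},
    {"xyz": [0, 0, -0.083], "twist": [0, 0, 0]},
    {"xyz": [0, 0, -0.086], "twist": [0, 0, 0]},
    {"xyz": [0, 0, -0.088], "twist": [0, 0, 0]},
    {"xyz": [0, 0, -0.088], "twist": [0, 0, 0]},
    {"xyz": [0, 0, -0.088], "twist": [0, 0, 0]}
  ]
}}

```text
time: 23.77
tool_pos: [0.5955, 0.0716, 0.0332]
ee_rot: [-1.571, -0.002, 0.001]
wrist_force: [-0.3, 0.1, -2.1]
width: 0.0455
```

Call:
{"op": "step_arm", "data": {
  "commands": [
    {"xyz": [0, 0, -0.0005], "twist": [0, 0, 0]},
    {"xyz": [0, 0, -0.001], "twist": [0, 0, 0]},
    {"xyz": [0, 0, -0.0015], "twist": [0, 0, 0]},
    {"xyz": [0, 0, -0.0018], "twist": [0, 0, 0]},
    {"xyz": [0, 0, -0.002], "twist": [0, 0, 0]},
    {"xyz": [0, 0, -0.002], "twist": [0, 0, 0]},
    {"xyz": [0, 0, -0.002], "twist": [0, 0, 0]}
  ]
}}

```text
time: 24.35
tool_pos: [0.5948, 0.0716, 0.0304]
ee_rot: [-1.571, -0.0, 0.001]
wrist_force: [0.3, 0.2, -1.6]
width: 0.0454
```

Call:
{"op": "step_arm", "data": {
  "commands": [
    {"xyz": [0, 0, -0.0003], "twist": [0, 0, 0]},
    {"xyz": [0, 0, -0.0006], "twist": [0, 0, 0]},
    {"xyz": [0, 0, -0.0009], "twist": [0, 0, 0]},
    {"xyz": [0, 0, -0.0011], "twist": [0, 0, 0]},
    {"xyz": [0, 0, -0.0011], "twist": [0, 0, 0]}
  ]
}}

```text
time: 24.77
tool_pos: [0.5949, 0.0716, 0.0296]
ee_rot: [-1.571, -0.0, 0.001]
wrist_force: [-0.1, -0.9, -1.2]
width: 0.0455
```

Call:
{"op": "step_arm", "data": {
  "commands": [
    {"xyz": [0, 0, -0.0003], "twist": [0, 0, 0]},
    {"xyz": [0, 0, -0.0004], "twist": [0, 0, 0]},
    {"xyz": [0, 0, -0.0004], "twist": [0, 0, 0]}
  ]
}}

```text
time: 25.02
tool_pos: [0.5948, 0.0716, 0.0295]
ee_rot: [-1.571, -0.0, 0.001]
wrist_force: [-1.9, 0.1, 3.3]
width: 0.0453
```

Call:
{"op": "step_arm", "data": {
  "commands": [
    {"xyz": [0, 0, 0], "twist": [0, 0, 0]},
    {"xyz": [0, 0, 0], "twist": [0, 0, 0]},
    {"xyz": [0, 0, 0], "twist": [0, 0, 0]},
    {"xyz": [0, 0, 0], "twist": [0, 0, 0]},
    {"xyz": [0, 0, 0], "twist": [0, 0, 0]},
    {"xyz": [0, 0, 0], "twist": [0, 0, 0]},
    {"xyz": [0, 0, 0], "twist": [0, 0, 0]},
    {"xyz": [0, 0, 0], "twist": [0, 0, 0]},
    {"xyz": [0, 0, 0], "twist": [0, 0, 0]}
  ],
  "fingers": 0
}}

```text
time: 25.77
tool_pos: [0.5948, 0.0716, 0.0289]
ee_rot: [-1.571, -0.0, 0.001]
wrist_force: [-0.3, -0.1, 0.3]
width: 0.0938
```

Call:
{"op": "step_arm", "data": {
  "commands": [
    {"xyz": [0, 0, 0.008], "twist": [0, 0, 0]},
    {"xyz": [0, 0, 0.02], "twist": [0, 0, 0]},
    {"xyz": [0, 0, 0.036], "twist": [0, 0, 0]},
    {"xyz": [0, 0, 0.053], "twist": [0, 0, 0]},
    {"xyz": [0, 0, 0.07], "twist": [0, 0, 0]},
    {"xyz": [0, 0, 0.085], "twist": [0, 0, 0]},
    {"xyz": [0, 0, 0.097], "twist": [0, 0, 0]},
    {"xyz": [0, 0, 0.105], "twist": [0, 0, 0]},
    {"xyz": [0, 0, 0.11], "twist": [0, 0, 0]},
    {"xyz": [0, 0, 0.11], "twist": [0, 0, 0]},
    {"xyz": [0, 0, 0.11], "twist": [0, 0, 0]}
  ]
}}

```text
time: 26.68
tool_pos: [0.5946, 0.0716, 0.1386]
ee_rot: [-1.571, 0.0, 0.001]
wrist_force: [0.2, -0.9, 0.1]
width: 0.0939
```

Call:
{"op": "step_arm", "data": {
  "commands": [
    {"xyz": [-0.006, -0.001, 0], "twist": [0, 0, 0]},
    {"xyz": [-0.016, -0.003, 0], "twist": [0, 0, 0]},
    {"xyz": [-0.03, -0.006, 0], "twist": [0, 0, 0]},
    {"xyz": [-0.046, -0.01, 0], "twist": [0, 0, 0]},
    {"xyz": [-0.062, -0.013, 0], "twist": [0, 0, 0]},
    {"xyz": [-0.078, -0.016, 0], "twist": [0, 0, 0]},
    {"xyz": [-0.092, -0.019, 0], "twist": [0, 0, 0]},
    {"xyz": [-0.104, -0.022, 0], "twist": [0, 0, 0]},
    {"xyz": [-0.112, -0.024, 0], "twist": [0, 0, 0]},
    {"xyz": [-0.1163, -0.0245, 0], "twist": [0, 0, 0]},
    {"xyz": [-0.1163, -0.0245, 0], "twist": [0, 0, 0]},
    {"xyz": [-0.1163, -0.0245, 0], "twist": [0, 0, 0]}
  ]
}}

```text
time: 27.68
tool_pos: [0.4786, 0.0472, 0.1388]
ee_rot: [-1.571, -0.0, 0.001]
wrist_force: [0.2, -0.5, -0.8]
width: 0.0939
```

Call:
{"op": "step_arm", "data": {
  "commands": [
    {"xyz": [0, 0, 0], "twist": [0, 0, 0]},
    {"xyz": [0, 0, 0], "twist": [0, 0, 0]}
  ]
}}

```text
time: 27.85
tool_pos: [0.479, 0.0472, 0.1388]
ee_rot: [-1.571, -0.0, 0.001]
wrist_force: [0.1, 0.7, 0.1]
width: 0.0941
```

Call:
{"op": "step_arm", "data": {
  "commands": [
    {"xyz": [0, 0, -0.005], "twist": [0, 0, 0]},
    {"xyz": [0, 0, -0.015], "twist": [0, 0, 0]},
    {"xyz": [0, 0, -0.03], "twist": [0, 0, 0]},
    {"xyz": [0, 0, -0.048], "twist": [0, 0, 0]},
    {"xyz": [0, 0, -0.066], "twist": [0, 0, 0]},
    {"xyz": [0, 0, -0.084], "twist": [0, 0, 0]},
    {"xyz": [0, 0, -0.1], "twist": [0, 0, 0]},
    {"xyz": [0, 0, -0.113], "twist": [0, 0, 0]},
    {"xyz": [0, 0, -0.12], "twist": [0, 0, 0]},
    {"xyz": [0, 0, -0.1235], "twist": [0, 0, 0]},
    {"xyz": [0, 0, -0.1245], "twist": [0, 0, 0]},
    {"xyz": [0, 0, -0.1245], "twist": [0, 0, 0]}
  ]
}}

```text
time: 28.85
tool_pos: [0.4788, 0.0472, 0.0145]
ee_rot: [-1.571, -0.0, 0.001]
wrist_force: [0.0, 0.4, 0.8]
width: 0.0943
```

Call:
{"op": "step_arm", "data": {
  "commands": [
    {"xyz": [0, 0, 0], "twist": [0, 0, 0]},
    {"xyz": [0, 0, 0], "twist": [0, 0, 0]},
    {"xyz": [0, 0, 0], "twist": [0, 0, 0]},
    {"xyz": [0, 0, 0], "twist": [0, 0, 0]},
    {"xyz": [0, 0, 0], "twist": [0, 0, 0]},
    {"xyz": [0, 0, 0], "twist": [0, 0, 0]},
    {"xyz": [0, 0, 0], "twist": [0, 0, 0]},
    {"xyz": [0, 0, 0], "twist": [0, 0, 0]},
    {"xyz": [0, 0, 0], "twist": [0, 0, 0]},
    {"xyz": [0, 0, 0], "twist": [0, 0, 0]},
    {"xyz": [0, 0, 0], "twist": [0, 0, 0]},
    {"xyz": [0, 0, 0], "twist": [0, 0, 0]}
  ],
  "fingers": 255
}}

```text
time: 29.85
tool_pos: [0.4785, 0.0471, 0.0144]
ee_rot: [-1.571, -0.0, 0.001]
wrist_force: [0.0, -0.5, -0.5]
width: 0.039
```

Call:
{"op": "step_arm", "data": {
  "commands": [
    {"xyz": [0, 0, 0.004], "twist": [0, 0, 0]},
    {"xyz": [0, 0, 0.012], "twist": [0, 0, 0]},
    {"xyz": [0, 0, 0.024], "twist": [0, 0, 0]},
    {"xyz": [0, 0, 0.038], "twist": [0, 0, 0]},
    {"xyz": [0, 0, 0.052], "twist": [0, 0, 0]},
    {"xyz": [0, 0, 0.066], "twist": [0, 0, 0]},
    {"xyz": [0, 0, 0.079], "twist": [0, 0, 0]},
    {"xyz": [0, 0, 0.09], "twist": [0, 0, 0]},
    {"xyz": [0, 0, 0.097], "twist": [0, 0, 0]},
    {"xyz": [0, 0, 0.1], "twist": [0, 0, 0]},
    {"xyz": [0, 0, 0.1], "twist": [0, 0, 0]}
  ]
}}

```text
time: 30.77
tool_pos: [0.4789, 0.0471, 0.1152]
ee_rot: [-1.571, -0.001, 0.001]
wrist_force: [-0.1, 0.8, -0.6]
width: 0.0391
```

Call:
{"op": "step_arm", "data": {
  "commands": [
    {"xyz": [0.004, 0.004, 0], "twist": [0, 0, 0]},
    {"xyz": [0.012, 0.012, 0], "twist": [0, 0, 0]},
    {"xyz": [0.024, 0.025, 0], "twist": [0, 0, 0]},
    {"xyz": [0.038, 0.039, 0], "twist": [0, 0, 0]},
    {"xyz": [0.053, 0.055, 0], "twist": [0, 0, 0]},
    {"xyz": [0.068, 0.07, 0], "twist": [0, 0, 0]},
    {"xyz": [0.082, 0.085, 0], "twist": [0, 0, 0]},
    {"xyz": [0.095, 0.098, 0], "twist": [0, 0, 0]},
    {"xyz": [0.105, 0.109, 0], "twist": [0, 0, 0]},
    {"xyz": [0.112, 0.116, 0], "twist": [0, 0, 0]},
    {"xyz": [0.1148, 0.119, 0], "twist": [0, 0, 0]},
    {"xyz": [0.1148, 0.119, 0], "twist": [0, 0, 0]}
  ]
}}

```text
time: 31.77
tool_pos: [0.5935, 0.1669, 0.1133]
ee_rot: [-1.571, 0.001, 0.002]
wrist_force: [-0.6, 1.0, -1.9]
width: 0.0393
```

Call:
{"op": "step_arm", "data": {
  "commands": [
    {"xyz": [0, 0, 0], "twist": [0, 0, 0]},
    {"xyz": [0, 0, 0], "twist": [0, 0, 0]},
    {"xyz": [0, 0, 0], "twist": [0, 0, 0]}
  ]
}}

```text
time: 32.02
tool_pos: [0.593, 0.1655, 0.1146]
ee_rot: [-1.571, -0.0, -0.0]
wrist_force: [-0.7, 0.4, -1.1]
width: 0.0392
```

Call:
{"op": "step_arm", "data": {
  "commands": [
    {"xyz": [0, 0, -0.004], "twist": [0, 0, 0]},
    {"xyz": [0, 0, -0.012], "twist": [0, 0, 0]},
    {"xyz": [0, 0, -0.024], "twist": [0, 0, 0]},
    {"xyz": [0, 0, -0.038], "twist": [0, 0, 0]},
    {"xyz": [0, 0, -0.052], "twist": [0, 0, 0]},
    {"xyz": [0, 0, -0.065], "twist": [0, 0, 0]},
    {"xyz": [0, 0, -0.076], "twist": [0, 0, 0]},
    {"xyz": [0, 0, -0.083], "twist": [0, 0, 0]},
    {"xyz": [0, 0, -0.086], "twist": [0, 0, 0]},
    {"xyz": [0, 0, -0.088], "twist": [0, 0, 0]},
    {"xyz": [0, 0, -0.088], "twist": [0, 0, 0]},
    {"xyz": [0, 0, -0.088], "twist": [0, 0, 0]}
  ]
}}

```text
time: 33.02
tool_pos: [0.5939, 0.1663, 0.0272]
ee_rot: [-1.571, -0.002, 0.001]
wrist_force: [0.3, -0.0, -1.1]
width: 0.0389
```

Call:
{"op": "step_arm", "data": {
  "commands": [
    {"xyz": [0, 0, -0.0005], "twist": [0, 0, 0]},
    {"xyz": [0, 0, -0.001], "twist": [0, 0, 0]},
    {"xyz": [0, 0, -0.0015], "twist": [0, 0, 0]},
    {"xyz": [0, 0, -0.0018], "twist": [0, 0, 0]},
    {"xyz": [0, 0, -0.002], "twist": [0, 0, 0]},
    {"xyz": [0, 0, -0.002], "twist": [0, 0, 0]},
    {"xyz": [0, 0, -0.002], "twist": [0, 0, 0]}
  ]
}}

```text
time: 33.6
tool_pos: [0.5933, 0.1661, 0.0244]
ee_rot: [-1.571, -0.0, 0.001]
wrist_force: [0.8, -0.2, -0.9]
width: 0.0389
```

Call:
{"op": "step_arm", "data": {
  "commands": [
    {"xyz": [0, 0, -0.0003], "twist": [0, 0, 0]},
    {"xyz": [0, 0, -0.0006], "twist": [0, 0, 0]},
    {"xyz": [0, 0, -0.0009], "twist": [0, 0, 0]},
    {"xyz": [0, 0, -0.0009], "twist": [0, 0, 0]},
    {"xyz": [0, 0, -0.0009], "twist": [0, 0, 0]}
  ]
}}

```text
time: 34.02
tool_pos: [0.5933, 0.1661, 0.0235]
ee_rot: [-1.571, 0.0, 0.001]
wrist_force: [-1.0, -0.0, -2.0]
width: 0.0394
```

Call:
{"op": "step_arm", "data": {
  "commands": [
    {"xyz": [0, 0, -0.0003], "twist": [0, 0, 0]},
    {"xyz": [0, 0, -0.0003], "twist": [0, 0, 0]},
    {"xyz": [0, 0, -0.0003], "twist": [0, 0, 0]}
  ]
}}

```text
time: 34.27
tool_pos: [0.5934, 0.1661, 0.0235]
ee_rot: [-1.571, -0.0, 0.001]
wrist_force: [-0.7, -1.0, 0.3]
width: 0.0392
```

Contact. I'll release, lift, and back off towards the robot.

Call:
{"op": "step_arm", "data": {
  "commands": [
    {"xyz": [0, 0, -0.0002], "twist": [0, 0, 0]},
    {"xyz": [0, 0, -0.0002], "twist": [0, 0, 0]}
  ]
}}

```text
time: 34.43
tool_pos: [0.5933, 0.1662, 0.0234]
ee_rot: [-1.571, -0.0, 0.001]
wrist_force: [-0.8, -0.5, 0.8]
width: 0.0396
```

Call:
{"op": "step_arm", "data": {
  "commands": [
    {"xyz": [0, 0, 0], "twist": [0, 0, 0]},
    {"xyz": [0, 0, 0], "twist": [0, 0, 0]},
    {"xyz": [0, 0, 0], "twist": [0, 0, 0]},
    {"xyz": [0, 0, 0], "twist": [0, 0, 0]},
    {"xyz": [0, 0, 0], "twist": [0, 0, 0]},
    {"xyz": [0, 0, 0], "twist": [0, 0, 0]},
    {"xyz": [0, 0, 0], "twist": [0, 0, 0]},
    {"xyz": [0, 0, 0], "twist": [0, 0, 0]},
    {"xyz": [0, 0, 0], "twist": [0, 0, 0]},
    {"xyz": [0, 0, 0], "twist": [0, 0, 0]}
  ],
  "fingers": 0
}}

```text
time: 35.27
tool_pos: [0.5933, 0.1661, 0.023]
ee_rot: [-1.571, -0.0, 0.001]
wrist_force: [0.4, 0.4, -0.2]
width: 0.0936
```

Call:
{"op": "step_arm", "data": {
  "commands": [
    {"xyz": [0, 0, 0.008], "twist": [0, 0, 0]},
    {"xyz": [0, 0, 0.02], "twist": [0, 0, 0]},
    {"xyz": [0, 0, 0.036], "twist": [0, 0, 0]},
    {"xyz": [0, 0, 0.056], "twist": [0, 0, 0]},
    {"xyz": [0, 0, 0.076], "twist": [0, 0, 0]},
    {"xyz": [0, 0, 0.096], "twist": [0, 0, 0]},
    {"xyz": [0, 0, 0.116], "twist": [0, 0, 0]},
    {"xyz": [0, 0, 0.134], "twist": [0, 0, 0]},
    {"xyz": [0, 0, 0.147], "twist": [0, 0, 0]},
    {"xyz": [0, 0, 0.155], "twist": [0, 0, 0]},
    {"xyz": [0, 0, 0.16], "twist": [0, 0, 0]},
    {"xyz": [0, 0, 0.16], "twist": [0, 0, 0]}
  ]
}}

```text
time: 36.27
tool_pos: [0.5937, 0.1662, 0.1843]
ee_rot: [-1.57, -0.002, 0.001]
wrist_force: [-0.0, 1.0, -0.2]
width: 0.0943
```

Call:
{"op": "step_arm", "data": {
  "commands": [
    {"xyz": [-0.01, 0, 0], "twist": [0, 0, 0]},
    {"xyz": [-0.03, 0, 0], "twist": [0, 0, 0]},
    {"xyz": [-0.055, 0, 0], "twist": [0, 0, 0]},
    {"xyz": [-0.085, 0, 0], "twist": [0, 0, 0]},
    {"xyz": [-0.115, 0, 0], "twist": [0, 0, 0]},
    {"xyz": [-0.145, 0, 0], "twist": [0, 0, 0]},
    {"xyz": [-0.175, 0, 0], "twist": [0, 0, 0]},
    {"xyz": [-0.205, 0, 0], "twist": [0, 0, 0]},
    {"xyz": [-0.23, 0, 0], "twist": [0, 0, 0]},
    {"xyz": [-0.245, 0, 0], "twist": [0, 0, 0]},
    {"xyz": [-0.25, 0, 0], "twist": [0, 0, 0]},
    {"xyz": [-0.25, 0, 0], "twist": [0, 0, 0]}
  ]
}}

```text
time: 37.27
tool_pos: [0.3423, 0.1661, 0.1823]
ee_rot: [-1.571, 0.001, 0.001]
wrist_force: [0.5, -0.4, -0.3]
width: 0.094
```

```bash
python3 - <<'E'
from h import *
p,d=save('top','top2');save('side','side2')
cv2.imwrite('pics/z2.png',cv2.resize(p[180:320,150:510,::-1],None,fx=2.2,fy=2.2,interpolation=cv2.INTER_CUBIC))
o=robot.get_obs();print(o['tool_pos'],o['time'])
E
```

```text
[0.34374334 0.16608517 0.18256427] 37.3667
```

View pics/z2.png

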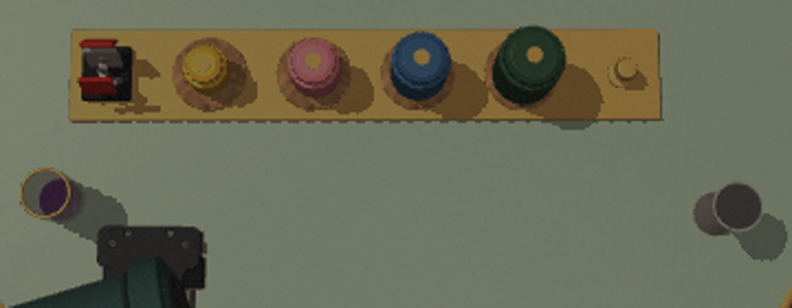

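View pics/side2.png

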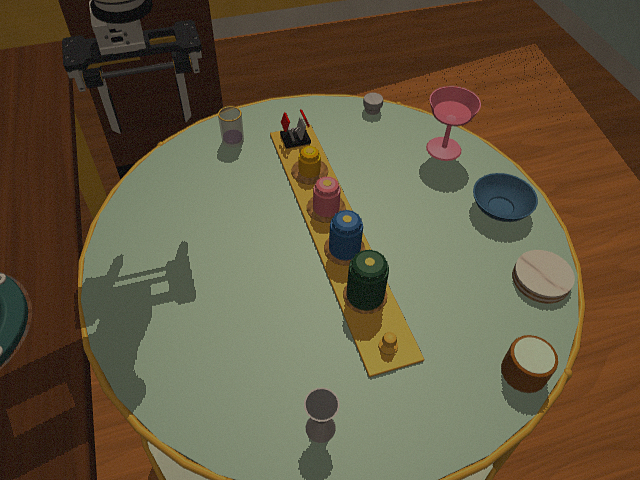

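All four pots stand upright on their marks from the clip outwards: yellow, pink, blue, green. The jigger and cup haven't moved. I'll check the centring numerically.

```bash
python3 - <<'E'
from h import *
M={'A':(.5936,.166,.057),'B':(.5948,.0711,.069),'C':(.596,-.0239,.081),'D':(.5975,-.1188,.093)}
for f in('top2','side2'):
    c=np.load('pics/'+f+'.npz'); h=cv2.cvtColor(c['p'],cv2.COLOR_RGB2HSV)
    for k,(x,y,z) in M.items():
        q=c['R']@np.array([x,y,z])+c['t']; u=q[0]/q[2]*c['fx']+c['cx'];v=q[1]/q[2]*c['fy']+c['cy']
        m=((h[:,:,0]>=18)&(h[:,:,0]<=27)&(h[:,:,1]>100)&(h[:,:,1]<172 )&(h[:,:,2]>90)).astype(np.uint8)
        r=np.zeros_like(m);cv2.circle(r,(int(round(u)),int(round(v))),6,1,-1)
        p=np.argwhere(m&r).mean(0)[::-1]; print(f,k,(m&r).sum(),p.round(1),((ray(f,*p,z)[:2]-[x,y])*1000).round(1))
E
```

```text
top2 A 53 [241.4 208.7] [0.1 1.6]
top2 B 36 [291.9 207. ] [ 1.  -1.2]
top2 C 39 [341.1 205.3] [1.6 0.5]
top2 D 39 [392.7 204.1] [ 1.  -0.8]
side2 A 26 [309.3 149.8] [0.2 2.3]
side2 B 27 [326.6 182.8] [-0.5 -0.6]
side2 C 34 [346.7 218.8] [0.5 0.4]
side2 D 60 [369.4 261.3] [-0.1  0.4]
```

All four pots are within about 2 mm of their mark centres, so I'm handing the job in.

```bash
python3 -c "
from bench import robot
print(robot.close_job())"
```

```text
the job is handed in; nothing more can be done
None
```

The four pots now stand on the cork marks in height order: yellow, pink, blue, green, rising from the mark next to the clip to the far end. I handed the job in at about 37 s of the 112 s allowed. Each pot was lowered in sub-millimetre steps until the force reading showed contact, then released.

My last checks, from the top and side pictures:
- **Pots:** all four look upright. Their cap dots measure within about 2.3 mm of the mark centres, which is close to the 2 mm camera calibration. The yellow pot is the furthest off, at 1.6–2.3 mm.
- **Jigger and cup:** both appear unmoved, with the jigger upright.
- **Arm:** the gripper is open, clear of everything and backed off towards the robot.

No check failed, and the two cameras agreed to about 1 mm, or 1.5 mm at worst (pink pot).

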